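Gauge the mould-plate gap with a taper feeler blade

ROBOT

A 6-joint arm with a two-finger parallel gripper is mounted at the origin on a cart in front of the work surface, level with it; the furniture and walls round the work are solid. World frame = base frame: x ahead of the robot, y to its left, z up, the work surface at z = 0. Lengths are in mm, angles in degrees, forces in N, time in s.
With the tool pointing down it reaches from about 275 to 1000 mm from the base axis. Payload 8.4 kg.
Tool frame: the origin (TCP) lies midway between the tips of the shut fingers; the grasp point (between the pads) lies 19 mm behind it; z points along the fingers, y is the line along which they close (so a half turn about z gives the same grasp; the last joint's range is limited). The gripper opens to 85 mm and grips with 20 to 120 N. Pads are 22 mm wide; open, the fingers measure 114 mm over their backs; the gripper's body (76 mm by 85 mm) begins 54 mm behind the grasp point. The pads swing forward as they close: fully open they stand 13 mm farther back than shut.
Start: joints at [-67.918, 20.225, 93.587, -0, 66.188, -0.138], TCP at [236.344, -578.593, 231.281] pointing down, gripper open.
Joint ranges: [-150.9, 150.9], [-52.94, 120.26], [3.33, 152.33], [-74.26, 254.26], [0, 154.13], [-172.89, 172.89]. Speed limits (degrees/s): [127.2, 127.2, 159.86, 180, 180, 180].

INTERFACE

Orientations are given as a 3x3 rotation matrix whose columns are the frame's x, y, z axes.
In Python, from bench import robot gives the robot as it stands. The module is installed in compiled form; this text tells all that it offers.
- The arm moves only by the shell command python3 -m handwheel 'ROWS' [FORCE]. ROWS is JSON, a list of rows, each an object of numbers: "tx", "ty", "tz": the shift along the tool's x, y, z in cm; "wx", "wy", "wz": the turn, a rotation vector about the tool's x, y, z in rad; "claw": the opening, from 0 (shut) to 1 (fully open). In form: [{"tx": .., "ty": .., "tz": .., "wx": .., "wy": .., "wz": .., "claw": ..}, ...]. A call has 1 to 8 rows; each row shifts and turns the commanded pose from where the row before left it, along the tool's axes as they then stand; what a row does not reach is not made up. A row lasts 1/8 s, in which the tool goes at most 62.5 mm and 10.7 degrees, less where a joint would pass 70% of its speed; a pose out of reach is approached as far as the arm can. A call with a gripper value outside its range is refused whole. The fingers move at their own pace and stop on an object; FORCE is the grip in N (left out, the last holds). Time passes only in rows, so rows that do not move let the fingers close. It gives the time, the measured TCP pose, the force, the opening and the grip force at its end, in the units of the state.
- robot.observe(): the state, without advancing time (a new reading comes with each control period).
- robot.capture(name): name is "scene" or "top" or "wrist"; returns a dict with "img" (400x640x3 uint8, red, green, blue), "range_z" (400x640 float32, mm along the optical axis (not along the pixel's ray), 0 where there is no reading), "mtx" (3x3 intrinsics, pixels), "cam_to_world" (4x4, takes a point from camera to world coordinates). Camera axes: x right, y up, looking along -z (the intrinsics and any distortion apply to the point x, -y, -z); pixel columns grow to the right and rows downward; lengths in mm; the calibration is good to about 2 mm. A picture is of the moment at which its call begins.
- robot.close_job(): hands the job in; it is judged then, once.
The state is a dict: "t": time; "q": joint angles; "qvel": joint speeds; "joint_torque": joint torques, N m; "position": TCP position; "tool_rot": TCP orientation; "ft_force": force on the tool from outside, world axes, zero at the start; "moment": the same for the moment, N m; "gripper_width": opening from 0.0 (shut) to 1.0 (fully open); "grip_force": force on a finger pad.
Only numpy, scipy, OpenCV 4.12 (cv2) and the standard library are available. Lean on these libraries where they do the work, as an engineer would, in place of code of your own. Each camera call takes 0.05 s, during which the arm holds its last target. There are 200 camera calls.

TASK

Lock the sliding mould plate of the setting stand by dropping the locking pin through the eye in its foot and down into the bed until the collar sits on the foot, and let the pin go. Then take the steel taper feeler blade from its stand by the grip tab and slide it upright, tip down, between the two plates until it drags snugly on both, without forcing it, and finish while still holding it there at that depth. Leave the jar, the dropper bottle and the beaker alone.

Things in the scene. Friction and masses are not known exactly. Their poses are not given: they have to be found in the camera images.
- bed: fixed dark steel bed of the setting stand, 100 (x) x 180 (y) x 14 (z) mm, on the worktop; origin at the centre of its underside. In its frame the fixed plate stands to +y and the sliding plate to -y of the gap. Two rails (tops 24 mm above the worktop) run along y at x = +-29 mm beside the sliding foot
- bed_hole (a point): mouth (centre, at the bed's top face, 14 mm above the worktop) of the 11.2 mm through hole in the bed that takes the pin; the eye of the sliding plate's foot lies straight above it. Axes as the bed
- eye (a point): centre of the top mouth of the 11.2 mm vertical through hole in the sliding plate's foot (foot 12 mm thick, 44 mm wide, its top 26.5 mm above the worktop); 48 mm from the outer face of the sliding plate. Moves with the sliding plate
- sliding_plate: aluminium upright plate 70 (x) x 12 (y) mm, top edge 75.5 mm above the worktop, foot to its -y side; slides along the bed's y. A spring (600 N/m) centres it. Unlocked, it yields up to 12 mm to the blade; with the pin in, only up to about 2 mm (play of the pin), more stiffly after. Origin under the middle of its gap face, at the bed's top (z = 14 mm); +y points into the gap. Axes as the bed
- fixed_plate: aluminium upright plate 70 (x) x 12 (y) mm, top edge 75.5 mm above the worktop, clamped to the bed by a foot to its +y side, set anew each time. Origin under the middle of its gap face, at the bed's top; -y points into the gap. Gap = this origin's y less the sliding plate's in the bed's frame: 5 to 6.5 mm at the start, 61 mm deep down to the bed
- gap_edge (a point): middle of the top edge of the fixed plate's gap face, 75.5 mm above the worktop; axes as the bed. Behaviour of the blade in the gap: touching one plate alone also drags a little; it is snug only where its thickness fills the gap. The drag on the wrist fades when it stops, so stop, push on a few mm, and repeat until the push stays; that also takes up the play of the pin
- pin: steel locking pin, upright in its stand at the start: 10 mm shaft 24 mm long with tapered end, then an 18 mm collar 4 mm thick, then a 14 mm round grip 38 mm long; 66 mm in all. Origin at the centre of the shaft's lower end, +z up along the pin. Fully in (collar on the foot) its origin is about 2.5 mm above the worktop. About 0.06 kg
- pin_stand: fixed grey plastic block 60 x 60 x 28 mm with a 12 mm hole in its centre, in which the pin stands to its collar; origin at the centre of its underside. It may be left or right, swapping places with the blade stand
- blade: steel taper blade, 115 mm high, upright in its stand, about 0.1 kg. 22 mm wide (x); thickness (y) 2 mm at the tip, growing 0.14 mm per mm to 11.8 at 70 mm up; above that a grip tab 34 (x) x 14 (y) x 45 mm. Origin: centre of the tip, +z up to the tab. Its y goes across the gap, either way round. In the locked gap it drags 20 to 50 mm down; snug at a lasting push of 6 N, or one slow push to 15 N
- blade_stand: fixed grey plastic block 70 (x) x 60 (y) x 76 (z) mm with a through slot 24 (x) x 15 (y) mm, in which the blade hangs by the shoulders of its tab, tip 6 mm above the worktop; origin at the centre of its underside
- jar: bystander: white screw cream jar, 61 mm wide, 46 mm high; origin at the centre of its underside
- dropper: bystander: brown dropper bottle, 34 mm wide, 102 mm high; origin at the centre of its underside
- beaker: bystander: small glass beaker, 62 mm wide, 71 mm high; origin at the centre of its underside

How it is judged:
By the outcome, as a careful person would: the job done as asked, in the order asked, and still so for the second after the job is handed in, while the arm keeps its last pose, push and grip.
It also fails if it takes over 72 s, if anything falls off the work surface, if the arm or the gripper's body presses on something with over 40 N, if the wrist force passes 120 N, or if a joint passes its speed limit or range.

## Working session

There is one attempt and no reset: what is moved stays moved. The work goes in short steps, Python scripts to look and compute and a shell command to move; the robot and the scene stay as the last step left them, time stands still between calls to the robot, and variables do not carry over. Pictures are saved under pics/ and viewed, at most 10 in all, crops included, and the job is handed in when it is done.

```bash
mkdir -p pics; cat > h.py <<'E'
import numpy as np, cv2
from bench import robot
def cap(n):
    c=robot.capture(n); np.savez(f'{n}.npz',**c); return c
def load(n): return dict(np.load(f'{n}.npz'))
def cloud(c):
    K=c['mtx'];T=c['cam_to_world'];z=c['range_z'];v,u=np.mgrid[:400,:640]
    X=np.stack([(u-K[0,2])/K[0,0]*z,-(v-K[1,2])/K[1,1]*z,-z],-1)
    return X@T[:3,:3].T+T[:3,3]
def ray(c,u,v,h):
    K=c['mtx'];T=c['cam_to_world']
    d=T[:3,:3]@np.array([(u-K[0,2])/K[0,0],-(v-K[1,2])/K[1,1],-1]);o=T[:3,3]
    return o+d*(h-o[2])/d[2]
def proj(c,p):
    K=c['mtx'];T=c['cam_to_world'];q=T[:3,:3].T@(np.array(p)-T[:3,3])
    return K[0,2]+K[0,0]*q[0]/-q[2],K[1,2]-K[1,1]*q[1]/-q[2]
E
python3 - <<'E'
from h import *
s=robot.observe();print({k:np.round(v,2).tolist() for k,v in s.items()})
for n in('scene','top','wrist'):
    c=cap(n);print(n,np.round(c['mtx'],1).tolist(),np.round(c['cam_to_world'],2).tolist(),[k for k in c],(c['range_z']>0).mean())
    cv2.imwrite(f'pics/{n}0.png',c['img'][:,:,::-1])
E
```

```text
{'t': 0.0, 'q': [-67.92, 20.26, 93.63, -0.0, 66.19, -0.14], 'qvel': [-0.03, -0.03, -0.02, -0.03, 0.06, 0.08], 'joint_torque': [0.0, -60.52, -34.21, -0.0, 0.01, -0.0], 'position': [236.13, -578.12, 230.54], 'tool_rot': [[0.93, 0.38, -0.0], [0.38, -0.93, 0.0], [-0.0, -0.0, -1.0]], 'ft_force': [-0.08, 0.41, 0.16], 'moment': [-0.01, 0.0, 0.02], 'grip_force': 0.0, 'gripper_width': 1.0}
scene [[371.1, 0.0, 318.4], [0.0, 371.1, 198.7], [0.0, 0.0, 1.0]] [[-0.55, 0.34, -0.76, -81.67], [-0.83, -0.24, 0.5, 432.64], [-0.01, 0.91, 0.41, 452.18], [0.0, 0.0, 0.0, 1.0]] ['img', 'range_z', 'mtx', 'cam_to_world'] 0.99589453125
top [[421.7, 0.0, 315.3], [0.0, 421.7, 201.7], [0.0, 0.0, 1.0]] [[0.01, 1.0, -0.09, 505.25], [-1.0, 0.01, -0.02, -30.3], [-0.02, 0.09, 1.0, 1063.35], [0.0, 0.0, 0.0, 1.0]] ['img', 'range_z', 'mtx', 'cam_to_world'] 0.99605078125
wrist [[344.9, 0.0, 323.1], [0.0, 344.9, 192.6], [0.0, 0.0, 1.0]] [[0.38, 0.88, 0.28, 307.07], [-0.93, 0.36, 0.11, -548.45], [-0.0, -0.3, 0.95, 373.59], [0.0, 0.0, 0.0, 1.0]] ['img', 'range_z', 'mtx', 'cam_to_world'] 0.996046875
```

View pics/top0.png

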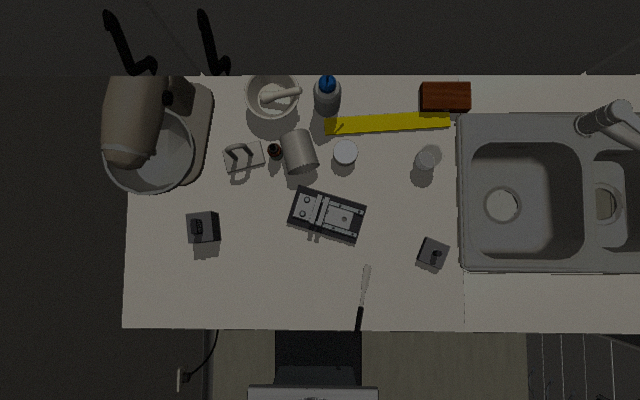

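View pics/scene0.png

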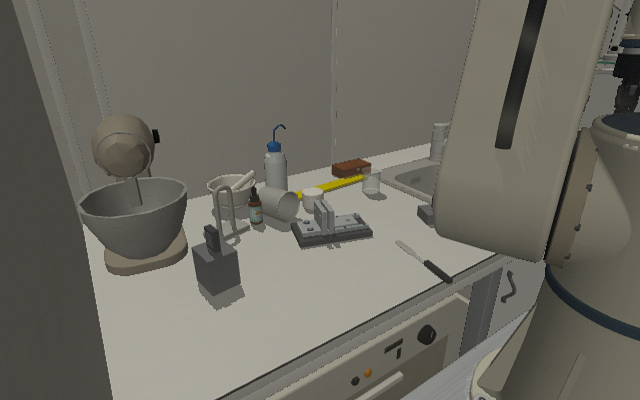

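The top view shows the bed at about (327,214), with the fixed plate on the left and the sliding foot and eye on the right at about (345,218). The blade stand is at (204,227) and the pin stand at (432,253). The jar is at (345,152), the dropper at (275,150) and the beaker at (425,160). The scene view agrees with this.

```bash
python3 - <<'E'
from h import *
c=load('top');P=cloud(c)
def reg(n,u0,u1,v0,v1,zs):
    Q=P[v0:v1,u0:u1].reshape(-1,3)
    for a,b in zs:
        q=Q[(Q[:,2]>a)&(Q[:,2]<b)]
        if len(q)<4: print(n,a,b,len(q));continue
        (cx,cy),(w,h),an=cv2.minAreaRect(q[:,:2].astype(np.float32))
        print(n,(a,b),len(q),'c',round(cx,1),round(cy,1),'wh',round(w,1),round(h,1),'ang',round(an,1),'zmed',np.round(np.median(q[:,2]),1))
reg('pin',405,460,230,275,[(20,33),(40,80)])
reg('blade',180,225,205,250,[(70,85),(100,140)])
reg('bed',280,375,180,250,[(8,18),(8,40),(68,82)])
print(np.round(P[225,300],1),np.round(P[290,200],1))
w=load('wrist');
E
```

```text
pin (20, 33) 584 c 482.0 -293.8 wh 61.1 60.3 ang 67.4 zmed 28.3
pin (40, 80) 47 c 482.6 -292.5 wh 11.6 12.4 ang 7.7 zmed 68.6
blade (70, 85) 610 c 539.1 267.0 wh 70.0 61.1 ang 7.6 zmed 76.2
blade (100, 140) 132 c 539.3 266.7 wh 34.3 15.3 ang 7.3 zmed 120.4
bed (8, 18) 1279 c 576.0 -32.7 wh 180.1 100.2 ang 73.0 zmed 14.3
bed (8, 40) 2529 c 576.0 -32.7 wh 180.1 100.2 ang 73.0 zmed 17.7
bed (68, 82) 309 c 581.0 -15.4 wh 30.0 69.7 ang 73.0 zmed 75.8
[546.7  32.9  13.6] [383.1 282.2   0. ]
```

View pics/wrist0.png

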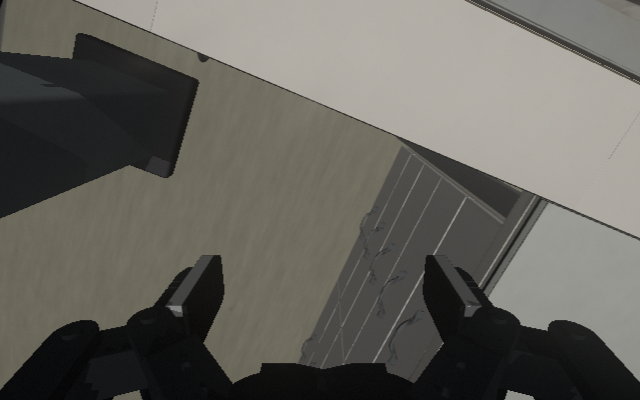

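The wrist view shows no work area yet, only the floor and the worktop edge, with the fingers at the bottom. Next I'll hover over the pin.

```bash
cat >> h.py <<'E'
def plan(pos,yaw,n):
    """rows to bring TCP to pos, tool pointing down, tool y at world angle yaw (deg, mod 180)"""
    s=robot.observe();R=np.array(s['tool_rot']);p=np.array(s['position'],float)
    cur=np.degrees(np.arctan2(R[1,1],R[0,1]));d=(yaw-cur+90)%180-90
    a=np.radians(cur+d);y=np.array([np.cos(a),np.sin(a),0]);z=np.array([0,0,-1.]);G=np.c_[np.cross(y,z),y,z]
    rv=cv2.Rodrigues(R.T@G)[0].ravel();dp=(np.array(pos)-p)/n;dR=cv2.Rodrigues(rv/n)[0]
    print('t',round(s['t'],2),'at',p.round(1),'yaw',round(cur,2),'f',np.round(s['ft_force'],1),'turn',rv.round(3))
    for i in range(n):
        print(dict(zip(('tx','ty','tz','wx','wy','wz'),np.r_[R.T@dp/10,rv/n].round(3).tolist())));R=R@dR
E
python3 -c "
from h import *
plan([483,-293,150],-17,8)"
```

```text
t 0.15 at [ 236.2 -578.2  230.7] yaw -67.78 f [ 0.4 -0.   0.1] turn [-0.001 -0.001 -0.886]
{'tx': 4.204, 'ty': -2.133, 'tz': 1.011, 'wx': -0.0, 'wy': -0.0, 'wz': -0.111}
{'tx': 4.414, 'ty': -1.655, 'tz': 1.011, 'wx': -0.0, 'wy': -0.0, 'wz': -0.111}
{'tx': 4.57, 'ty': -1.157, 'tz': 1.01, 'wx': -0.0, 'wy': -0.0, 'wz': -0.111}
{'tx': 4.67, 'ty': -0.645, 'tz': 1.01, 'wx': -0.0, 'wy': -0.0, 'wz': -0.111}
{'tx': 4.713, 'ty': -0.125, 'tz': 1.009, 'wx': -0.0, 'wy': -0.0, 'wz': -0.111}
{'tx': 4.698, 'ty': 0.397, 'tz': 1.009, 'wx': -0.0, 'wy': -0.0, 'wz': -0.111}
{'tx': 4.625, 'ty': 0.914, 'tz': 1.009, 'wx': -0.0, 'wy': -0.0, 'wz': -0.111}
{'tx': 4.496, 'ty': 1.419, 'tz': 1.009, 'wx': -0.0, 'wy': -0.0, 'wz': -0.111}
```

```bash
python3 -m handwheel '[{"tx":4.2,"ty":-2.1,"tz":1,"wz":-0.111},{"tx":4.4,"ty":-1.7,"tz":1,"wz":-0.111},{"tx":4.6,"ty":-1.2,"tz":1,"wz":-0.111},{"tx":4.7,"ty":-0.6,"tz":1,"wz":-0.111},{"tx":4.7,"ty":-0.1,"tz":1,"wz":-0.111},{"tx":4.7,"ty":0.4,"tz":1,"wz":-0.111},{"tx":4.6,"ty":0.9,"tz":1,"wz":-0.111},{"tx":4.5,"ty":1.4,"tz":1,"wz":-0.111}]' && python3 -m handwheel '[{"claw":1},{"claw":1}]' && python3 - <<'E'
from h import *
c=cap('wrist');cv2.imwrite('pics/wrist1.png',c['img'][:,:,::-1])
P=cloud(c).reshape(-1,3)
for a,b in((62,80),(24,33)):
    q=P[(P[:,2]>a)&(P[:,2]<b)&(abs(P[:,0]-483)<50)&(abs(P[:,1]+293)<50)]
    if len(q)>4: print(a,len(q),np.median(q,0),cv2.minAreaRect(q[:,:2].astype(np.float32)))
print(proj(c,[483,-293,70]),np.round(c['cam_to_world'],2).tolist())
plan([483,-293,150],-17,1)
E
```

```text
validation failed for argument at $[0]...
```

```bash
python3 -m handwheel '[{"tx":4.2,"ty":-2.1,"tz":1,"wx":0,"wy":0,"wz":-0.111,"claw":1},{"tx":4.4,"ty":-1.7,"tz":1,"wx":0,"wy":0,"wz":-0.111,"claw":1},{"tx":4.6,"ty":-1.2,"tz":1,"wx":0,"wy":0,"wz":-0.111,"claw":1},{"tx":4.7,"ty":-0.6,"tz":1,"wx":0,"wy":0,"wz":-0.111,"claw":1},{"tx":4.7,"ty":-0.1,"tz":1,"wx":0,"wy":0,"wz":-0.111,"claw":1},{"tx":4.7,"ty":0.4,"tz":1,"wx":0,"wy":0,"wz":-0.111,"claw":1},{"tx":4.6,"ty":0.9,"tz":1,"wx":0,"wy":0,"wz":-0.111,"claw":1},{"tx":4.5,"ty":1.4,"tz":1,"wx":0,"wy":0,"wz":-0.111,"claw":1}]' && python3 -m handwheel '[{"tx":0,"ty":0,"tz":0,"wx":0,"wy":0,"wz":0,"claw":1},{"tx":0,"ty":0,"tz":0,"wx":0,"wy":0,"wz":0,"claw":1}]' && python3 - <<'E'
from h import *
c=cap('wrist');cv2.imwrite('pics/wrist1.png',c['img'][:,:,::-1])
P=cloud(c).reshape(-1,3)
for a,b in((62,80),(24,33)):
    q=P[(P[:,2]>a)&(P[:,2]<b)&(abs(P[:,0]-483)<50)&(abs(P[:,1]+293)<50)]
    if len(q)>4: print(a,len(q),np.median(q,0),cv2.minAreaRect(q[:,:2].astype(np.float32)))
print(proj(c,[483,-293,70]),np.round(c['cam_to_world'],2).tolist())
plan([483,-293,150],-17,1)
E
```

```text
t: 1.15
position: [483.7, -291.8, 150.9]
tool_rot: [[0.287, 0.958, -0.0], [0.958, -0.287, 0.0], [0.0, -0.0, -1.0]]
ft_force: [1.0, 0.6, -0.2]
gripper_width: 0.998
grip_force: 0.0
t: 1.4
position: [482.7, -293.2, 151.2]
tool_rot: [[0.291, 0.957, -0.001], [0.957, -0.291, -0.0], [-0.0, -0.001, -1.0]]
ft_force: [0.3, -0.0, -0.1]
gripper_width: 1.003
grip_force: 0.0
62 354 [ 480.2997003  -291.27677564   70.16196624] ((479.7447204589844, -292.3155517578125), (13.625810623168945, 13.30083179473877), 73.55415344238281)
24 4880 [ 482.17101832 -288.1385288    28.37825887] ((480.00714111328125, -292.6034851074219), (60.44353485107422, 60.160213470458984), 67.30220794677734)
(np.float64(324.324890438426), np.float64(201.78607606577953)) [[0.96, 0.28, 0.09, 504.87], [-0.29, 0.91, 0.29, -218.84], [-0.0, -0.3, 0.95, 294.11], [0.0, 0.0, 0.0, 1.0]]
t 1.45 at [ 482.5 -293.6  151.3] yaw -16.96 f [ 0.2 -0.4 -0.6] turn [-0.     0.     0.001]
{'tx': 0.076, 'ty': 0.028, 'tz': 0.135, 'wx': -0.0, 'wy': 0.0, 'wz': 0.001}
```

View pics/wrist1.png

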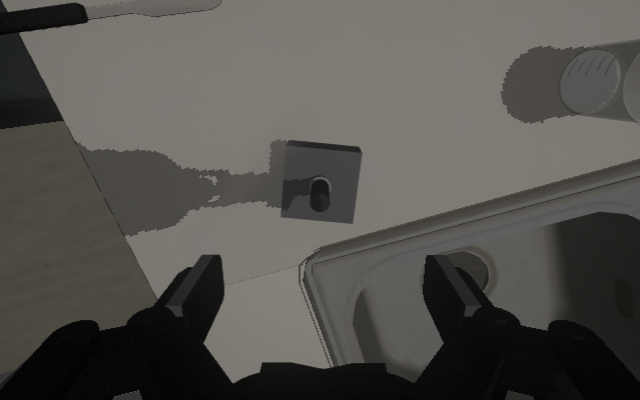

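The pin top is at (320,192) in the wrist picture, on its stand and clear of everything. I'll look at the eye from the same tool yaw, so the camera bias cancels.

```bash
python3 -c "
from h import *
plan([565,-73,112],-17,4)"
```

```text
t 1.45 at [ 482.5 -293.6  151.3] yaw -16.96 f [ 0.2 -0.4 -0.6] turn [-0.     0.     0.001]
{'tx': 5.878, 'ty': 0.364, 'tz': 0.982, 'wx': -0.0, 'wy': 0.0, 'wz': 0.0}
{'tx': 5.878, 'ty': 0.363, 'tz': 0.982, 'wx': -0.0, 'wy': 0.0, 'wz': 0.0}
{'tx': 5.878, 'ty': 0.362, 'tz': 0.983, 'wx': -0.0, 'wy': 0.0, 'wz': 0.0}
{'tx': 5.878, 'ty': 0.361, 'tz': 0.983, 'wx': -0.0, 'wy': 0.0, 'wz': 0.0}
```

```bash
python3 -m handwheel '[{"tx":4.7,"ty":0.3,"tz":0,"wx":0,"wy":0,"wz":0,"claw":1},{"tx":4.7,"ty":0.3,"tz":1,"wx":0,"wy":0,"wz":0,"claw":1},{"tx":4.7,"ty":0.3,"tz":1,"wx":0,"wy":0,"wz":0,"claw":1},{"tx":4.7,"ty":0.3,"tz":1,"wx":0,"wy":0,"wz":0,"claw":1},{"tx":4.7,"ty":0.25,"tz":0.9,"wx":0,"wy":0,"wz":0,"claw":1},{"tx":0,"ty":0,"tz":0,"wx":0,"wy":0,"wz":0,"claw":1},{"tx":0,"ty":0,"tz":0,"wx":0,"wy":0,"wz":0,"claw":1}]' && python3 - <<'E'
from h import *
c=cap('wrist');cv2.imwrite('pics/wrist2.png',c['img'][:,:,::-1])
print(proj(c,[563,-75.7,26.5]))
P=cloud(c)
d=np.array([.2924,.9563]);x=np.array([.9563,-.2924])
for a,b in((10,17),(23,25.4),(25.6,28),(70,80)):
    m=(P[...,2]>a)&(P[...,2]<b)&(np.hypot(P[...,0]-576,P[...,1]+32)<110)
    q=P[m]
    if len(q)>4:print((a,b),len(q),np.median(q[:,2]),cv2.minAreaRect(q[:,:2].astype(np.float32)))
big=cv2.resize(c['img'][80:330,200:450,::-1],None,fx=2.4,fy=2.4,interpolation=cv2.INTER_CUBIC)
cv2.imwrite('pics/wrist2z.png',cv2.convertScaleAbs(big,alpha=1.6))
plan([563,-75.7,112],-17,1)
E
```

```text
t: 2.33
position: [564.9, -73.6, 112.5]
tool_rot: [[0.292, 0.957, -0.0], [0.957, -0.292, -0.0], [-0.0, 0.0, -1.0]]
ft_force: [-0.3, 0.5, -0.8]
gripper_width: 0.997
grip_force: 0.0
(np.float64(322.18289276518266), np.float64(203.2950210742392))
(10, 17) 12822 14.356724348032841 ((573.3058471679688, -34.215248107910156), (175.34255981445312, 100.48033142089844), 72.98632049560547)
(23, 25.4) 3458 24.446977337036785 ((573.0555419921875, -35.092308044433594), (164.5078125, 67.94129180908203), 72.98577880859375)
(25.6, 28) 10649 26.64290027619907 ((573.8250122070312, -33.88220977783203), (161.58445739746094, 65.99396514892578), 73.14580535888672)
(70, 80) 6569 75.78867749825116 ((579.4754638671875, -14.439529418945312), (29.472423553466797, 70.3551254272461), 72.96458435058594)
t 2.38 at [564.8 -73.9 112.6] yaw -16.99 f [-0.   0.2  0.4] turn [0. 0. 0.]
{'tx': -0.222, 'ty': -0.125, 'tz': 0.058, 'wx': 0.0, 'wy': 0.0, 'wz': 0.0}
```

View pics/wrist2z.png

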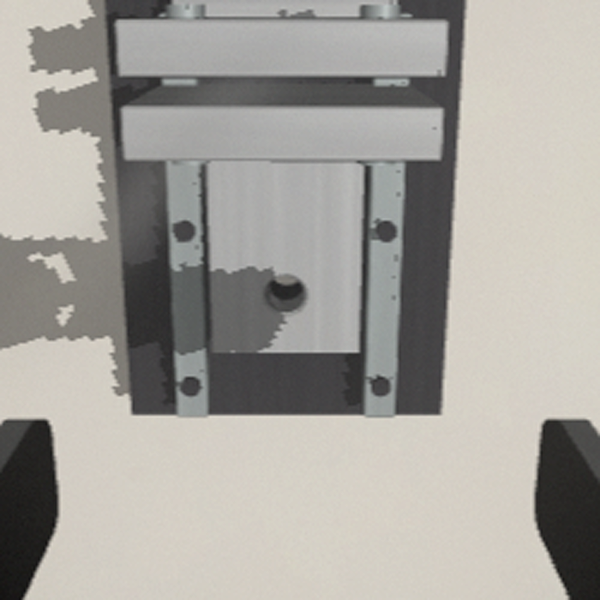

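The crop shows the eye at about (286,292), which is pixel (319,202) in the full picture. It sits in the foot between the two rails, with the gap between the plates above it.

```bash
python3 - <<'E'
from h import *
c=load('wrist');P=cloud(c)
h=np.zeros((400,640),np.uint8);h[186:216,304:335]=1
m=((P[...,2]<24.5)&(h>0)).astype(np.uint8)
cs=max(cv2.findContours(m,cv2.RETR_EXTERNAL,cv2.CHAIN_APPROX_NONE)[0],key=cv2.contourArea)
(u,v),r=cv2.minEnclosingCircle(cs);print('depth hole',u,v,r,cv2.boundingRect(cs),ray(c,u,v,26.5))
g=cv2.cvtColor(c['img'],cv2.COLOR_RGB2GRAY);print(g[202,305:335]);print(g[188:216,319])
print('visual',ray(c,319.2-.2,201.7-.2,26.5), ray(c,319,201.2,26.5))
m=(P[...,2]>74.5)&(P[...,2]<77)&(np.hypot(P[...,0]-576,P[...,1]+32)<110)
n,l,st,ce=cv2.connectedComponentsWithStats(m.astype(np.uint8))
for i in range(1,n):
    if st[i,4]>200:
        q=P[l==i][:,:2];d=np.array([.2924,.9563]);t=q@d;print(st[i,4],t.min(),t.max(),np.percentile(t,[1,99]),cv2.minAreaRect(q.astype(np.float32)))
E
```

```text
depth hole 319.20001220703125 202.0 7.800087928771973 (312, 195, 16, 15) [561.27979741 -74.16642056  26.5       ]
[ 67  65  64  63  57  45  40  42  39  25  24  24  25  24  22  26  26  26
  25  33  42  54  70  93 106 106 109 109 108 107]
[107 106 106 107 107 106  81  76  77  77  63  28  25  25  22  25  28  45
  46  47  48  47  87  93 103 105  85 106]
visual [561.25539603 -73.7707809   26.5       ] [561.32128058 -73.55821678  26.5       ]
3149 158.5719786761398 170.36931806337216 [158.65031226 170.35782769] ((581.964599609375, -5.952821731567383), (11.785307884216309, 70.00843048095703), 72.96458435058594)
2888 141.049390429553 152.78401065179833 [141.17227797 152.63887601] ((576.864013671875, -22.764678955078125), (11.721004486083984, 69.98788452148438), 72.95413970947266)
```

```bash
python3 -m handwheel '[{"tx":-4.68,"ty":-0.33,"tz":0,"wx":0,"wy":0,"wz":0,"claw":1},{"tx":-4.68,"ty":-0.33,"tz":0,"wx":0,"wy":0,"wz":0,"claw":1},{"tx":-4.68,"ty":-0.33,"tz":0,"wx":0,"wy":0,"wz":0,"claw":1},{"tx":-4.68,"ty":-0.33,"tz":0,"wx":0,"wy":0,"wz":0,"claw":1},{"tx":-4.68,"ty":-0.31,"tz":0,"wx":0,"wy":0,"wz":0,"claw":1},{"tx":0,"ty":0,"tz":1.5,"wx":0,"wy":0,"wz":0,"claw":1},{"tx":0,"ty":0,"tz":1.5,"wx":0,"wy":0,"wz":0,"claw":1},{"tx":0,"ty":0,"tz":0,"wx":0,"wy":0,"wz":0,"claw":1}]' && python3 -c "
from h import *
plan([481,-292.7,40],-17,2)
c=cap('wrist');P=cloud(c).reshape(-1,3)
q=P[(P[:,2]>62)&(P[:,2]<75)&(abs(P[:,0]-481)<15)&(abs(P[:,1]+293)<15)];print(cv2.minAreaRect(q[:,:2].astype(np.float32)))"
```

```text
t: 3.38
position: [480.5, -290.4, 80.7]
tool_rot: [[0.29, 0.957, -0.003], [0.957, -0.29, 0.002], [0.001, -0.003, -1.0]]
ft_force: [0.3, 0.5, 0.5]
gripper_width: 0.997
grip_force: 0.0
t 3.38 at [ 480.5 -290.4   80.7] yaw -16.88 f [0.3 0.5 0.5] turn [-0.003 -0.001  0.002]
{'tx': -0.102, 'ty': 0.064, 'tz': 2.035, 'wx': -0.002, 'wy': -0.0, 'wz': 0.001}
{'tx': -0.101, 'ty': 0.061, 'tz': 2.035, 'wx': -0.002, 'wy': -0.0, 'wz': 0.001}
((479.741943359375, -292.1640319824219), (13.859691619873047, 13.610694885253906), 12.290741920471191)
```

```bash
python3 -m handwheel '[{"tx":-0.1,"ty":0.02,"tz":2,"wx":0,"wy":0,"wz":0,"claw":1},{"tx":0,"ty":0,"tz":2,"wx":0,"wy":0,"wz":0,"claw":1},{"tx":0,"ty":0,"tz":0,"wx":0,"wy":0,"wz":0,"claw":1},{"tx":0,"ty":0,"tz":0,"wx":0,"wy":0,"wz":0,"claw":1}]' && python3 -c "
from h import *
plan([480.6,-292.5,40],-17,1)"
```

```text
t: 3.92
position: [482.1, -292.4, 43.0]
tool_rot: [[0.29, 0.957, 0.001], [0.957, -0.29, -0.0], [-0.0, 0.001, -1.0]]
ft_force: [0.5, -0.1, -0.5]
gripper_width: 0.998
grip_force: 0.0
t 3.92 at [ 482.1 -292.4   43. ] yaw -16.86 f [ 0.5 -0.1 -0.5] turn [0.001 0.    0.003]
{'tx': -0.047, 'ty': -0.139, 'tz': 0.3, 'wx': 0.001, 'wy': 0.0, 'wz': 0.003}
```

```bash
python3 -m handwheel '[{"tx":-0.05,"ty":-0.1,"tz":0.3,"wx":0,"wy":0,"wz":0,"claw":1},{"tx":0,"ty":0,"tz":0,"wx":0,"wy":0,"wz":0,"claw":0.3},{"tx":0,"ty":0,"tz":0,"wx":0,"wy":0,"wz":0,"claw":0},{"tx":0,"ty":0,"tz":0,"wx":0,"wy":0,"wz":0,"claw":0},{"tx":0,"ty":0,"tz":0,"wx":0,"wy":0,"wz":0,"claw":0},{"tx":0,"ty":0,"tz":0,"wx":0,"wy":0,"wz":0,"claw":0},{"tx":0,"ty":0,"tz":0,"wx":0,"wy":0,"wz":0,"claw":0}]' 50
```

```text
t: 4.8
position: [480.3, -292.9, 39.4]
tool_rot: [[0.291, 0.957, -0.0], [0.957, -0.291, -0.0], [-0.0, -0.0, -1.0]]
ft_force: [-1.8, 0.1, 4.1]
gripper_width: 0.151
grip_force: 48.7
```

```bash
python3 -m handwheel '[{"tx":0,"ty":0,"tz":-2,"wx":0,"wy":0,"wz":0,"claw":0},{"tx":0,"ty":0,"tz":-4,"wx":0,"wy":0,"wz":0,"claw":0},{"tx":4.65,"ty":0.28,"tz":-2,"wx":0,"wy":0,"wz":0,"claw":0},{"tx":4.65,"ty":0.28,"tz":0,"wx":0,"wy":0,"wz":0,"claw":0},{"tx":4.65,"ty":0.28,"tz":0,"wx":0,"wy":0,"wz":0,"claw":0},{"tx":4.65,"ty":0.28,"tz":0,"wx":0,"wy":0,"wz":0,"claw":0},{"tx":4.65,"ty":0.28,"tz":0,"wx":0,"wy":0,"wz":0,"claw":0},{"tx":0,"ty":0,"tz":0,"wx":0,"wy":0,"wz":0,"claw":0}]' && python3 -m handwheel '[{"tx":0,"ty":0,"tz":0,"wx":0,"wy":0,"wz":0,"claw":0},{"tx":0,"ty":0,"tz":0,"wx":0,"wy":0,"wz":0,"claw":0}]' && python3 - <<'E'
from h import *
plan([561.2,-74.3,120],-17,1)
c=cap('wrist');cv2.imwrite('pics/wrist3.png',c['img'][:,:,::-1])
print(proj(c,[561.2,-74.3,26.5]))
big=cv2.resize(c['img'][100:350,200:450,::-1],None,fx=2.4,fy=2.4,interpolation=cv2.INTER_CUBIC)
cv2.imwrite('pics/wrist3z.png',cv2.convertScaleAbs(big,alpha=1.8))
P=cloud(c)
print('eye');h=np.zeros((400,640),bool);h[150:250,280:360]=1
m=((P[...,2]<24.5)&(np.hypot(P[...,0]-561.2,P[...,1]+74.3)<9)).astype(np.uint8)
cs=max(cv2.findContours(m,cv2.RETR_EXTERNAL,cv2.CHAIN_APPROX_NONE)[0],key=cv2.contourArea)
(u,v),r=cv2.minEnclosingCircle(cs);print(u,v,r,ray(c,u,v,26.5))
q=P[(np.hypot(P[...,0]-561.2,P[...,1]+74.3)<14)&(P[...,2]>80)]
for a,b in((82,86),(86,92),(92,98),(98,106),(106,110),(110,114),(114,120),(120,126)):
    s=q[(q[:,2]>a)&(q[:,2]<b)]
    if len(s)>3:
        tx=s[:,:2]@[.291,.957];ty=s[:,:2]@[.957,-.291];print(a,b,len(s),'tx max',tx.max().round(2),'ty',ty.min().round(2),ty.max().round(2))
E
```

```text
t: 5.8
position: [562.1, -71.9, 119.1]
tool_rot: [[0.287, 0.958, 0.0], [0.958, -0.287, 0.0], [0.001, 0.0, -1.0]]
ft_force: [0.3, -0.5, -0.6]
gripper_width: 0.142
grip_force: 49.1
t: 6.05
position: [560.8, -75.5, 119.1]
tool_rot: [[0.292, 0.956, -0.0], [0.956, -0.292, -0.0], [-0.0, -0.0, -1.0]]
ft_force: [-0.3, 0.2, -0.9]
gripper_width: 0.144
grip_force: 49.1
t 6.05 at [560.8 -75.5 119.1] yaw -16.97 f [-0.3  0.2 -0.9] turn [-0.     0.     0.001]
{'tx': 0.126, 'ty': 0.002, 'tz': -0.087, 'wx': -0.0, 'wy': 0.0, 'wz': 0.001}
(np.float64(323.99641148114137), np.float64(195.26402006978552))
eye
323.816162109375 195.0735321044922 7.477202892303467 [561.11826698 -74.12463932  26.5       ]
86 92 58 tx max 96.46 ty 553.59 562.95
92 98 72 tx max 96.34 ty 553.73 562.84
98 106 15 tx max 96.22 ty 555.96 560.61
106 110 34 tx max 100.15 ty 551.18 565.37
110 114 222 tx max 100.36 ty 551.31 564.83
114 120 161 tx max 98.6 ty 551.87 564.64
120 126 206 tx max 102.94 ty 548.87 568.56
```

View pics/wrist3z.png

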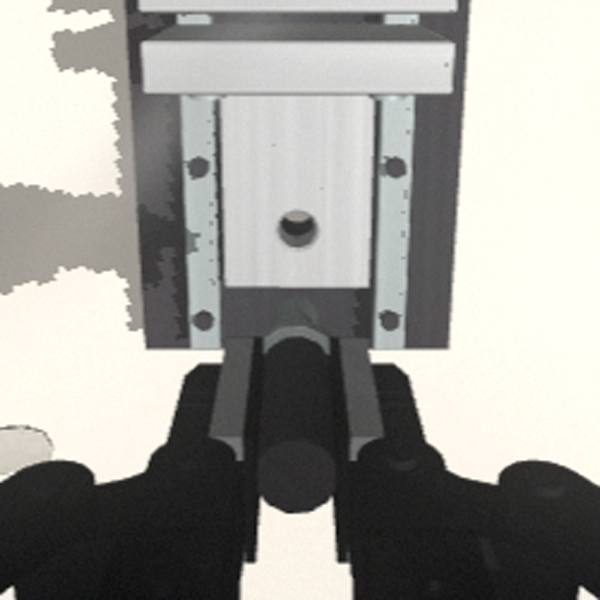

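The crop shows the pin gripped upright at about (297,400) and the eye at (298,229), with a clear line between them. The correction is about 0.9 mm along tx and 0.35 mm along ty.

```bash
python3 -m handwheel '[{"tx":0.09,"ty":0.035,"tz":1.5,"wx":0,"wy":0,"wz":0,"claw":0},{"tx":0,"ty":0,"tz":2,"wx":0,"wy":0,"wz":0,"claw":0},{"tx":0,"ty":0,"tz":1.5,"wx":0,"wy":0,"wz":0,"claw":0},{"tx":0,"ty":0,"tz":0,"wx":0,"wy":0,"wz":0,"claw":0},{"tx":0,"ty":0,"tz":0,"wx":0,"wy":0,"wz":0,"claw":0}]' && python3 - <<'E'
from h import *
c=cap('wrist');P=cloud(c)
plan([561.65,-74.6,69],-17,1)
a=np.array([.2921,.9564]);b=np.array([.9564,-.2921])
q=P[(np.hypot(P[...,0]-561.2,P[...,1]+74.3)<14)&(P[...,2]>29)]
for lo,hi in((36,42),(42,48),(48,56),(56,60),(60,64)):
    s=q[(q[:,2]>lo)&(q[:,2]<hi)]
    if len(s)>3: tx=s[:,:2]@a;ty=s[:,:2]@b;print(lo,len(s),tx.max().round(2),ty.min().round(2),ty.max().round(2),'mid',((ty.min()+ty.max())/2).round(2))
m=((P[...,2]<24.5)&(np.hypot(P[...,0]-561.2,P[...,1]+74.3)<9)).astype(np.uint8)
cs=max(cv2.findContours(m,cv2.RETR_EXTERNAL,cv2.CHAIN_APPROX_NONE)[0],key=cv2.contourArea)
(u,v),r=cv2.minEnclosingCircle(cs);e=ray(c,u,v,26.5);print(u,v,r,e,e[:2]@a,e[:2]@b)
big=cv2.resize(c['img'][130:330,220:420,::-1],None,fx=3,fy=3,interpolation=cv2.INTER_CUBIC)
cv2.imwrite('pics/wrist4z.png',cv2.convertScaleAbs(big,alpha=2))
E
```

```text
t: 6.72
position: [562.1, -73.8, 69.4]
tool_rot: [[0.291, 0.957, 0.0], [0.957, -0.291, -0.0], [0.0, 0.0, -1.0]]
ft_force: [-0.0, -0.1, -0.3]
gripper_width: 0.146
grip_force: 49.1
t 6.78 at [562.4 -73.8  69.7] yaw -16.91 f [-1.5 -0.4 -0.6] turn [ 0.001 -0.     0.002]
{'tx': -0.095, 'ty': -0.045, 'tz': 0.074, 'wx': 0.001, 'wy': -0.0, 'wz': 0.002}
36 53 99.04 554.16 563.48 mid 558.82
42 76 98.98 554.26 563.34 mid 558.8
48 17 99.01 555.43 562.69 mid 559.06
56 30 102.52 551.69 565.87 mid 558.78
60 216 102.8 551.77 565.28 mid 558.53
322.5 224.0 9.013978004455566 [561.16918847 -73.75354633  26.5       ] 93.37962823887432 558.2456227416661
```

View pics/wrist4z.png

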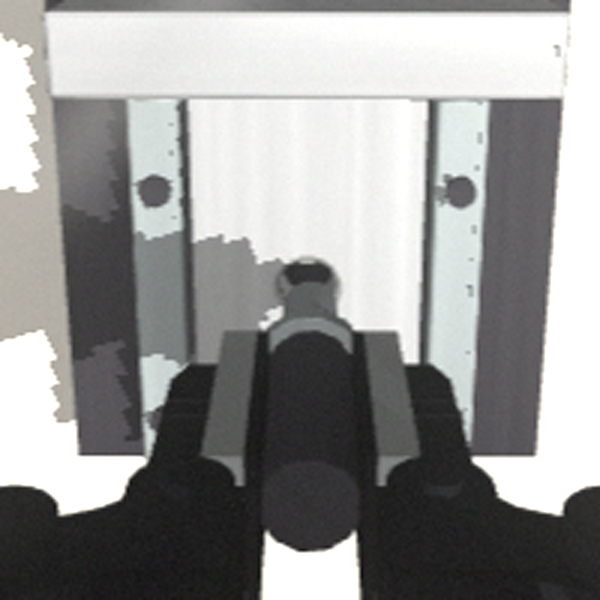

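The crop shows the pin tip at about (310,290) just above the eye, which is centred at about (308,280). The numbers say to go back 0.9 mm along tx and 0.5 mm along ty.

```bash
python3 -m handwheel '[{"tx":-0.09,"ty":-0.05,"tz":0.2,"wx":0,"wy":0,"wz":0,"claw":0},{"tx":0,"ty":0,"tz":0,"wx":0,"wy":0,"wz":0,"claw":0},{"tx":0,"ty":0,"tz":0,"wx":0,"wy":0,"wz":0,"claw":0},{"tx":0,"ty":0,"tz":0,"wx":0,"wy":0,"wz":0,"claw":0}]' && python3 - <<'E'
from h import *
P=cloud(cap('wrist'))
plan([561.65,-74.6,69],-17,1)
a=np.array([.2921,.9564]);b=np.array([.9564,-.2921])
q=P[(np.hypot(P[...,0]-561.2,P[...,1]+74.3)<14)&(P[...,2]>29)]
for lo,hi in((34,40),(40,46),(60,64)):
    s=q[(q[:,2]>lo)&(q[:,2]<hi)]
    if len(s)>3: tx=s[:,:2]@a;ty=s[:,:2]@b;print(lo,len(s),tx.max().round(2),'mid',((ty.min()+ty.max())/2).round(2))
E
```

```text
t: 7.28
position: [561.2, -74.4, 67.4]
tool_rot: [[0.291, 0.957, 0.0], [0.957, -0.291, -0.0], [0.0, 0.0, -1.0]]
ft_force: [-0.2, -1.5, 0.1]
gripper_width: 0.143
grip_force: 49.1
t 7.33 at [561.2 -74.4  67.4] yaw -16.9 f [ 0.1  0.4 -1. ] turn [ 0.    -0.     0.002]
{'tx': -0.006, 'ty': 0.046, 'tz': -0.162, 'wx': 0.0, 'wy': -0.0, 'wz': 0.002}
34 53 97.97 mid 558.11
40 78 98.31 mid 558.13
60 163 101.58 mid 558.09
```

```bash
python3 -m handwheel '[{"tx":0.01,"ty":0.01,"tz":0.4,"wx":0,"wy":0,"wz":0,"claw":0},{"tx":0,"ty":0,"tz":0.3,"wx":0,"wy":0,"wz":0,"claw":0},{"tx":0,"ty":0,"tz":0.2,"wx":0,"wy":0,"wz":0,"claw":0},{"tx":0,"ty":0,"tz":0,"wx":0,"wy":0,"wz":0,"claw":0}]'
```

```text
t: 7.82
position: [561.1, -74.4, 58.0]
tool_rot: [[0.291, 0.957, -0.0], [0.957, -0.291, 0.0], [-0.0, -0.0, -1.0]]
ft_force: [-0.9, 0.5, -0.3]
gripper_width: 0.145
grip_force: 49.1
```

```bash
python3 -m handwheel '[{"tx":0,"ty":0,"tz":0.4,"wx":0,"wy":0,"wz":0,"claw":0},{"tx":0,"ty":0,"tz":0.4,"wx":0,"wy":0,"wz":0,"claw":0},{"tx":0,"ty":0,"tz":0.3,"wx":0,"wy":0,"wz":0,"claw":0},{"tx":0,"ty":0,"tz":0,"wx":0,"wy":0,"wz":0,"claw":0}]'
```

```text
t: 8.32
position: [561.1, -74.3, 46.9]
tool_rot: [[0.291, 0.957, -0.001], [0.957, -0.291, 0.0], [-0.0, -0.001, -1.0]]
ft_force: [-1.0, -0.3, -0.7]
gripper_width: 0.146
grip_force: 49.1
```

```bash
python3 -m handwheel '[{"tx":0,"ty":0,"tz":0.4,"wx":0,"wy":0,"wz":0,"claw":0},{"tx":0,"ty":0,"tz":0.3,"wx":0,"wy":0,"wz":0,"claw":0},{"tx":0,"ty":0,"tz":0.1,"wx":0,"wy":0,"wz":0,"claw":0},{"tx":0,"ty":0,"tz":0.05,"wx":0,"wy":0,"wz":0,"claw":0},{"tx":0,"ty":0,"tz":0,"wx":0,"wy":0,"wz":0,"claw":0},{"tx":0,"ty":0,"tz":0,"wx":0,"wy":0,"wz":0,"claw":0}]'
```

```text
t: 9.07
position: [561.4, -74.4, 38.9]
tool_rot: [[0.291, 0.957, 0.0], [0.957, -0.291, -0.0], [0.0, 0.0, -1.0]]
ft_force: [-0.5, 0.2, -0.9]
gripper_width: 0.145
grip_force: 49.1
```

Now I'll press gently until the collar seats, watching for the force to rise.

```bash
python3 -m handwheel '[{"tx":0,"ty":0,"tz":0.1,"wx":0,"wy":0,"wz":0,"claw":0},{"tx":0,"ty":0,"tz":0.05,"wx":0,"wy":0,"wz":0,"claw":0},{"tx":0,"ty":0,"tz":0,"wx":0,"wy":0,"wz":0,"claw":0}]'; python3 -m handwheel '[{"tx":0,"ty":0,"tz":0.05,"wx":0,"wy":0,"wz":0,"claw":0},{"tx":0,"ty":0,"tz":0,"wx":0,"wy":0,"wz":0,"claw":0}]'
```

```text
t: 9.45
position: [561.5, -74.4, 37.9]
tool_rot: [[0.291, 0.957, 0.0], [0.957, -0.291, -0.0], [0.0, 0.0, -1.0]]
ft_force: [-2.2, 1.0, 7.4]
gripper_width: 0.143
grip_force: 50.0
t: 9.7
position: [561.6, -74.3, 37.8]
tool_rot: [[0.291, 0.957, 0.001], [0.957, -0.291, 0.0], [0.0, 0.001, -1.0]]
ft_force: [-3.8, 0.1, 12.5]
gripper_width: 0.149
grip_force: 50.5
```

```bash
python3 -m handwheel '[{"tx":0,"ty":0,"tz":-0.1,"wx":0,"wy":0,"wz":0,"claw":0.4},{"tx":0,"ty":0,"tz":0,"wx":0,"wy":0,"wz":0,"claw":0.8},{"tx":0,"ty":0,"tz":0,"wx":0,"wy":0,"wz":0,"claw":1},{"tx":0,"ty":0,"tz":0,"wx":0,"wy":0,"wz":0,"claw":1},{"tx":0,"ty":0,"tz":-2,"wx":0,"wy":0,"wz":0,"claw":1},{"tx":0,"ty":0,"tz":-4,"wx":0,"wy":0,"wz":0,"claw":1},{"tx":0,"ty":0,"tz":-4,"wx":0,"wy":0,"wz":0,"claw":1},{"tx":0,"ty":0,"tz":-3,"wx":0,"wy":0,"wz":0,"claw":1}]' && python3 -m handwheel '[{"tx":0,"ty":0,"tz":0,"wx":0,"wy":0,"wz":0,"claw":1},{"tx":0,"ty":0,"tz":0,"wx":0,"wy":0,"wz":0,"claw":1}]' && python3 - <<'E'
from h import *
c=cap('wrist');cv2.imwrite('pics/wrist5.png',c['img'][:,:,::-1]);P=cloud(c)
q=P[(np.hypot(P[...,0]-561.2,P[...,1]+74.3)<14)]
t=q[q[:,2]>66];print(len(t),np.median(t[:,2]),cv2.minAreaRect(t[:,:2].astype(np.float32)))
s=q[(q[:,2]>28.5)&(q[:,2]<33)];print('collar',len(s),np.median(s[:,2]))
m=(P[...,2]>74.5)&(P[...,2]<77)&(np.hypot(P[...,0]-576,P[...,1]+32)<110)
n,l,st,ce=cv2.connectedComponentsWithStats(m.astype(np.uint8))
for i in range(1,n):
    if st[i,4]>200:
        q=P[l==i][:,:2];t=q@np.array([.2925,.9563]);print(t.min(),t.max(),cv2.minAreaRect(q.astype(np.float32)))
plan([540,267,190],97.4,8)
E
```

```text
t: 10.7
position: [561.6, -74.4, 169.5]
tool_rot: [[0.291, 0.957, 0.001], [0.957, -0.291, -0.0], [0.0, 0.001, -1.0]]
ft_force: [-0.4, -0.5, -0.3]
gripper_width: 1.0
grip_force: 0.0
t: 10.95
position: [560.7, -74.3, 167.0]
tool_rot: [[0.291, 0.957, -0.001], [0.957, -0.291, 0.0], [-0.0, -0.001, -1.0]]
ft_force: [-1.4, -0.5, -0.4]
gripper_width: 1.002
grip_force: 0.0
2657 246.3946542006143 ((561.00390625, -69.44230651855469), (20.00306510925293, 19.01360511779785), 54.87477493286133)
collar 104 30.58636322678734
159.07244448697725 170.46138816485208 ((582.161376953125, -5.765469551086426), (11.34514331817627, 69.60487365722656), 73.03213500976562)
141.38964692736354 152.80712903807668 ((576.9281616210938, -22.640886306762695), (11.37552547454834, 69.84896087646484), 73.04606628417969)
t 11.0 at [560.4 -74.3 166.6] yaw -16.9 f [ 0.2 -0.5 -0.9] turn [-2.000e-03  1.000e-03  1.147e+00]
{'tx': 4.007, 'ty': -1.485, 'tz': -0.291, 'wx': -0.0, 'wy': 0.0, 'wz': 0.143}
{'tx': 3.754, 'ty': -2.042, 'tz': -0.291, 'wx': -0.0, 'wy': 0.0, 'wz': 0.143}
{'tx': 3.424, 'ty': -2.558, 'tz': -0.291, 'wx': -0.0, 'wy': 0.0, 'wz': 0.143}
{'tx': 3.023, 'ty': -3.02, 'tz': -0.291, 'wx': -0.0, 'wy': 0.0, 'wz': 0.143}
{'tx': 2.561, 'ty': -3.421, 'tz': -0.291, 'wx': -0.0, 'wy': 0.0, 'wz': 0.143}
{'tx': 2.046, 'ty': -3.752, 'tz': -0.291, 'wx': -0.0, 'wy': 0.0, 'wz': 0.143}
{'tx': 1.489, 'ty': -4.006, 'tz': -0.291, 'wx': -0.0, 'wy': 0.0, 'wz': 0.143}
{'tx': 0.902, 'ty': -4.177, 'tz': -0.292, 'wx': -0.0, 'wy': 0.0, 'wz': 0.143}
```

The collar reads 30.6 mm high, so the pin is seated and released. Next is the blade.

```bash
python3 -m handwheel '[{"tx":4.0,"ty":-1.5,"tz":-0.3,"wx":0,"wy":0,"wz":0.143,"claw":1},{"tx":3.75,"ty":-2.0,"tz":-0.3,"wx":0,"wy":0,"wz":0.143,"claw":1},{"tx":3.4,"ty":-2.55,"tz":-0.3,"wx":0,"wy":0,"wz":0.143,"claw":1},{"tx":3.0,"ty":-3.0,"tz":-0.3,"wx":0,"wy":0,"wz":0.143,"claw":1},{"tx":2.55,"ty":-3.4,"tz":-0.3,"wx":0,"wy":0,"wz":0.143,"claw":1},{"tx":2.05,"ty":-3.75,"tz":-0.3,"wx":0,"wy":0,"wz":0.143,"claw":1},{"tx":1.5,"ty":-4.0,"tz":-0.3,"wx":0,"wy":0,"wz":0.143,"claw":1},{"tx":0.9,"ty":-4.2,"tz":-0.3,"wx":0,"wy":0,"wz":0.143,"claw":1}]' && python3 -m handwheel '[{"tx":0,"ty":0,"tz":0,"wx":0,"wy":0,"wz":0,"claw":1},{"tx":0,"ty":0,"tz":0,"wx":0,"wy":0,"wz":0,"claw":1}]' && python3 - <<'E'
from h import *
c=cap('wrist');P=cloud(c)
q=P[(np.hypot(P[...,0]-539,P[...,1]-267)<50)]
for a,b in((70,82),(110,130)):
    s=q[(q[:,2]>a)&(q[:,2]<b)];print(a,len(s),np.median(s[:,2]),cv2.minAreaRect(s[:,:2].astype(np.float32)))
plan([538.5,267,83],97.5,3)
E
```

```text
t: 12.0
position: [539.8, 267.2, 190.2]
tool_rot: [[0.992, 0.127, -0.002], [0.127, -0.992, -0.001], [-0.002, 0.001, -1.0]]
ft_force: [0.4, 0.1, 0.8]
gripper_width: 1.003
grip_force: 0.0
t: 12.25
position: [540.0, 265.4, 190.5]
tool_rot: [[0.991, 0.134, -0.002], [0.134, -0.991, -0.001], [-0.002, 0.001, -1.0]]
ft_force: [-0.2, -0.7, 0.7]
gripper_width: 1.0
grip_force: 0.0
70 5440 76.3483411528097 ((537.7520751953125, 267.98175048828125), (70.23835754394531, 60.234127044677734), 7.304832458496094)
110 1096 121.17605047233812 ((538.1644897460938, 267.7835693359375), (33.963890075683594, 14.06644058227539), 7.464442253112793)
t 12.3 at [540.2 265.  190.7] yaw -82.38 f [-0.1 -1.5  1.2] turn [0.001 0.002 0.002]
{'tx': -0.041, 'ty': -0.075, 'tz': 3.591, 'wx': 0.0, 'wy': 0.001, 'wz': 0.001}
{'tx': -0.044, 'ty': -0.074, 'tz': 3.591, 'wx': 0.0, 'wy': 0.001, 'wz': 0.001}
{'tx': -0.046, 'ty': -0.073, 'tz': 3.591, 'wx': 0.0, 'wy': 0.001, 'wz': 0.001}
```

```bash
python3 -m handwheel '[{"tx":-0.1,"ty":-0.12,"tz":3.5,"wx":0,"wy":0,"wz":0,"claw":1},{"tx":0,"ty":-0.1,"tz":3.5,"wx":0,"wy":0,"wz":0,"claw":1},{"tx":0,"ty":0,"tz":2.8,"wx":0,"wy":0,"wz":0,"claw":1},{"tx":0,"ty":0,"tz":0,"wx":0,"wy":0,"wz":0,"claw":1},{"tx":0,"ty":0,"tz":0,"wx":0,"wy":0,"wz":0,"claw":1}]' && python3 -c "
from h import *
plan([538.5,267.5,83],97.45,1)"
```

```text
t: 12.92
position: [540.1, 267.7, 94.6]
tool_rot: [[0.991, 0.131, 0.001], [0.131, -0.991, 0.0], [0.001, -0.0, -1.0]]
ft_force: [0.2, -0.2, -0.1]
gripper_width: 0.999
grip_force: 0.0
t 12.93 at [540.1 267.7  94.6] yaw -82.48 f [ 0.2 -0.2 -0.1] turn [-0.    -0.001  0.001]
{'tx': -0.157, 'ty': -0.005, 'tz': 1.163, 'wx': -0.0, 'wy': -0.001, 'wz': 0.001}
```

```bash
python3 -m handwheel '[{"tx":-0.14,"ty":0,"tz":1.15,"wx":0,"wy":0,"wz":0,"claw":0.7},{"tx":0,"ty":0,"tz":0,"wx":0,"wy":0,"wz":0,"claw":0.3},{"tx":0,"ty":0,"tz":0,"wx":0,"wy":0,"wz":0,"claw":0},{"tx":0,"ty":0,"tz":0,"wx":0,"wy":0,"wz":0,"claw":0},{"tx":0,"ty":0,"tz":0,"wx":0,"wy":0,"wz":0,"claw":0},{"tx":0,"ty":0,"tz":0,"wx":0,"wy":0,"wz":0,"claw":0},{"tx":0,"ty":0,"tz":0,"wx":0,"wy":0,"wz":0,"claw":0}]' 80; python3 -c "
from h import *
plan([538.5,267.5,83],97.45,1)"
```

```text
t: 13.8
position: [538.3, 268.1, 82.7]
tool_rot: [[0.991, 0.131, 0.001], [0.131, -0.991, 0.0], [0.001, -0.0, -1.0]]
ft_force: [-1.7, 0.1, 5.2]
gripper_width: 0.157
grip_force: 77.9
t 13.8 at [538.3 268.1  82.7] yaw -82.45 f [-1.7  0.1  5.2] turn [-0.    -0.001  0.002]
{'tx': 0.014, 'ty': 0.067, 'tz': -0.027, 'wx': -0.0, 'wy': -0.001, 'wz': 0.002}
```

```bash
python3 -m handwheel '[{"tx":0,"ty":0,"tz":-1.5,"wx":0,"wy":0,"wz":0,"claw":0},{"tx":0,"ty":0,"tz":-3.5,"wx":0,"wy":0,"wz":0,"claw":0},{"tx":0,"ty":0,"tz":-4,"wx":0,"wy":0,"wz":0,"claw":0},{"tx":0,"ty":0,"tz":-2.5,"wx":0,"wy":0,"wz":0,"claw":0}]' && python3 -c "
from h import *
plan([579.7,-14.6,185],73,7)"
```

```text
t: 14.3
position: [538.5, 268.1, 200.0]
tool_rot: [[0.991, 0.131, 0.002], [0.131, -0.991, 0.001], [0.002, -0.001, -1.0]]
ft_force: [0.9, 0.1, -0.7]
gripper_width: 0.157
grip_force: 78.2
t 14.3 at [538.5 268.1 200. ] yaw -82.45 f [ 0.9  0.1 -0.7] turn [-0.001 -0.002  0.428]
{'tx': 0.052, 'ty': 4.081, 'tz': 0.212, 'wx': -0.0, 'wy': -0.0, 'wz': 0.061}
{'tx': 0.301, 'ty': 4.07, 'tz': 0.213, 'wx': -0.0, 'wy': -0.0, 'wz': 0.061}
{'tx': 0.55, 'ty': 4.044, 'tz': 0.213, 'wx': -0.0, 'wy': -0.0, 'wz': 0.061}
{'tx': 0.796, 'ty': 4.003, 'tz': 0.213, 'wx': -0.0, 'wy': -0.0, 'wz': 0.061}
{'tx': 1.04, 'ty': 3.947, 'tz': 0.214, 'wx': -0.0, 'wy': -0.0, 'wz': 0.061}
{'tx': 1.279, 'ty': 3.876, 'tz': 0.214, 'wx': -0.0, 'wy': -0.0, 'wz': 0.061}
{'tx': 1.514, 'ty': 3.79, 'tz': 0.214, 'wx': -0.0, 'wy': -0.0, 'wz': 0.061}
```

```bash
python3 -m handwheel '[{"tx":0.05,"ty":4.1,"tz":0.2,"wx":0,"wy":0,"wz":0.061,"claw":0},{"tx":0.3,"ty":4.1,"tz":0.2,"wx":0,"wy":0,"wz":0.061,"claw":0},{"tx":0.55,"ty":4.05,"tz":0.2,"wx":0,"wy":0,"wz":0.061,"claw":0},{"tx":0.8,"ty":4.0,"tz":0.2,"wx":0,"wy":0,"wz":0.061,"claw":0},{"tx":1.05,"ty":3.95,"tz":0.2,"wx":0,"wy":0,"wz":0.061,"claw":0},{"tx":1.3,"ty":3.9,"tz":0.2,"wx":0,"wy":0,"wz":0.061,"claw":0},{"tx":1.5,"ty":3.8,"tz":0.2,"wx":0,"wy":0,"wz":0.061,"claw":0},{"tx":0,"ty":0,"tz":0,"wx":0,"wy":0,"wz":0,"claw":0}]' && python3 -m handwheel '[{"tx":0,"ty":0,"tz":0,"wx":0,"wy":0,"wz":0,"claw":0},{"tx":0,"ty":0,"tz":0,"wx":0,"wy":0,"wz":0,"claw":0}]' && cat > gap.py <<'E'
from h import *
import sys
c=cap('wrist');P=cloud(c)
d=np.array([.2924,.9563]);x=np.array([.9563,-.2924])
m=(P[...,2]>74)&(P[...,2]<77.5)&(np.hypot(P[...,0]-579,P[...,1]+15)<60)
n,l,st,ce=cv2.connectedComponentsWithStats(m.astype(np.uint8))
for i in range(1,n):
    if st[i,4]>150:
        q=P[l==i][:,:2];t=q@d;print('plate',st[i,4],t.min().round(2),t.max().round(2),'xmid',np.round(((q@x).min()+(q@x).max())/2,2),'ang',cv2.minAreaRect(q.astype(np.float32))[2].__round__(2))
tip=robot.observe()['position'][2]-76.7
q=P[(np.hypot(P[...,0]-579,P[...,1]+15)<22)]
for k in(2,8,14,20,30,40,50,60):
    s=q[(q[:,2]>tip+k)&(q[:,2]<tip+k+6)]
    if len(s)>5:
        t=s[:,:2]@d;print('blade z',round(tip+k+3,1),len(s),t.min().round(2),t.max().round(2),'mid',((t.min()+t.max())/2).round(2),'xmax',(s[:,:2]@x).max().round(1))
plan([579.7,-14.6,150],73,1)
cv2.imwrite(sys.argv[1],cv2.convertScaleAbs(cv2.resize(c['img'][100:350,200:450,::-1],None,fx=2.4,fy=2.4,interpolation=cv2.INTER_CUBIC),alpha=1.6))
E
python3 gap.py pics/g1.png
```

```text
t: 15.3
position: [579.6, -18.0, 183.7]
tool_rot: [[0.956, -0.294, 0.0], [-0.294, -0.956, -0.0], [0.0, 0.0, -1.0]]
ft_force: [-0.7, 0.5, -0.3]
gripper_width: 0.152
grip_force: 78.4
t: 15.55
position: [579.4, -14.7, 183.5]
tool_rot: [[0.957, -0.29, 0.0], [-0.29, -0.957, 0.0], [0.0, -0.0, -1.0]]
ft_force: [-0.3, 0.3, -1.5]
gripper_width: 0.152
grip_force: 78.4
plate 1178 158.46 170.37 xmid 558.37 ang 72.88
plate 1177 140.52 152.54 xmid 558.14 ang 73.27
blade z 111.8 10 154.3 156.88 mid 155.59 xmax 568.6
blade z 117.8 15 154.31 157.49 mid 155.9 xmax 568.8
blade z 123.8 25 153.75 158.06 mid 155.9 xmax 568.8
blade z 129.8 23 153.24 158.05 mid 155.64 xmax 568.5
blade z 139.8 41 152.74 159.08 mid 155.91 xmax 568.8
blade z 149.8 55 151.84 159.53 mid 155.68 xmax 568.9
blade z 159.8 76 151.06 160.42 mid 155.74 xmax 569.1
t 15.6 at [579.4 -14.7 183.5] yaw -106.83 f [ 0.4 -0.  -0.1] turn [-0.     0.     0.003]
{'tx': 0.027, 'ty': -0.016, 'tz': 3.347, 'wx': -0.0, 'wy': 0.0, 'wz': 0.003}
```

View pics/g1.png

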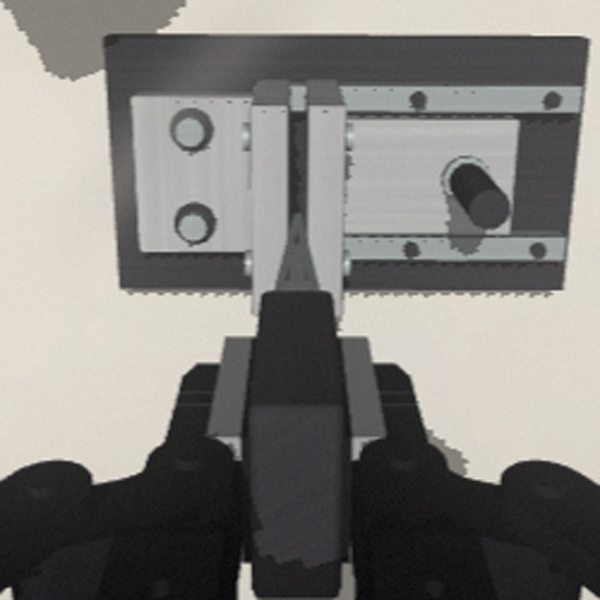

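The crop shows the upright blade above the gap, with its tip at about (297,215) in line with the gap at (297,150). The pin is seated at (480,190). The blade is about 0.2 mm off centre.

```bash
python3 -m handwheel '[{"tx":0,"ty":0.02,"tz":1.3,"wx":0,"wy":0,"wz":0.003,"claw":0},{"tx":0,"ty":0,"tz":1.2,"wx":0,"wy":0,"wz":0,"claw":0},{"tx":0,"ty":0,"tz":0,"wx":0,"wy":0,"wz":0,"claw":0},{"tx":0,"ty":0,"tz":0,"wx":0,"wy":0,"wz":0,"claw":0}]' && python3 gap.py pics/g2.png
```

```text
t: 16.1
position: [579.4, -15.8, 158.1]
tool_rot: [[0.956, -0.294, -0.0], [-0.294, -0.956, 0.0], [-0.0, 0.0, -1.0]]
ft_force: [0.2, 0.1, -0.8]
gripper_width: 0.151
grip_force: 78.4
plate 1322 158.35 170.35 xmid 560.73 ang 72.81
plate 1220 140.59 152.41 xmid 560.6 ang 73.36
blade z 86.7 13 153.17 155.76 mid 154.46 xmax 569.2
blade z 92.7 14 153.2 156.37 mid 154.78 xmax 569.1
blade z 98.7 25 152.62 156.94 mid 154.78 xmax 569.1
blade z 104.7 26 152.11 156.91 mid 154.51 xmax 569.2
blade z 114.7 42 151.13 157.96 mid 154.55 xmax 569.1
blade z 124.7 59 150.73 158.89 mid 154.81 xmax 569.2
blade z 134.7 81 149.99 159.28 mid 154.63 xmax 569.2
t 16.15 at [579.6 -15.8 158.4] yaw -107.08 f [ 0.8 -0.6 -0.8] turn [-0.    -0.    -0.001]
{'tx': -0.028, 'ty': -0.12, 'tz': 0.836, 'wx': -0.0, 'wy': -0.0, 'wz': -0.001}
```

```bash
python3 -m handwheel '[{"tx":0,"ty":-0.07,"tz":0.2,"wx":0,"wy":0,"wz":0,"claw":0},{"tx":0,"ty":0,"tz":0,"wx":0,"wy":0,"wz":0,"claw":0},{"tx":0,"ty":0,"tz":0,"wx":0,"wy":0,"wz":0,"claw":0},{"tx":0,"ty":0,"tz":0,"wx":0,"wy":0,"wz":0,"claw":0}]' && python3 gap.py pics/g3.png
```

```text
t: 16.65
position: [579.7, -15.2, 156.4]
tool_rot: [[0.956, -0.294, 0.0], [-0.294, -0.956, -0.0], [0.0, -0.0, -1.0]]
ft_force: [-0.1, -0.2, -1.1]
gripper_width: 0.153
grip_force: 78.4
plate 1286 158.35 170.38 xmid 561.23 ang 72.75
plate 1259 140.59 152.44 xmid 561.16 ang 72.94
blade z 84.7 10 153.85 156.44 mid 155.15 xmax 569.1
blade z 90.7 15 153.87 157.04 mid 155.45 xmax 568.9
blade z 96.7 26 153.3 157.62 mid 155.46 xmax 569.2
blade z 102.7 23 152.77 157.58 mid 155.18 xmax 569.1
blade z 112.7 36 152.3 158.64 mid 155.47 xmax 569.1
blade z 122.7 61 151.42 159.57 mid 155.5 xmax 569.1
blade z 132.7 82 150.62 159.96 mid 155.29 xmax 569.2
t 16.7 at [579.7 -15.2 156.4] yaw -107.09 f [-0.6  0.4 -0.8] turn [-0.    -0.    -0.002]
{'tx': -0.017, 'ty': -0.057, 'tz': 0.636, 'wx': -0.0, 'wy': -0.0, 'wz': -0.002}
```

```bash
python3 -m handwheel '[{"tx":0,"ty":0,"tz":0.4,"wx":0,"wy":0,"wz":0,"claw":0},{"tx":0,"ty":0,"tz":0.4,"wx":0,"wy":0,"wz":0,"claw":0},{"tx":0,"ty":0,"tz":0.4,"wx":0,"wy":0,"wz":0,"claw":0},{"tx":0,"ty":0,"tz":0.4,"wx":0,"wy":0,"wz":0,"claw":0},{"tx":0,"ty":0,"tz":0,"wx":0,"wy":0,"wz":0,"claw":0},{"tx":0,"ty":0,"tz":0,"wx":0,"wy":0,"wz":0,"claw":0}]' && python3 gap.py pics/g4.png
```

```text
t: 17.45
position: [579.7, -15.2, 140.3]
tool_rot: [[0.956, -0.294, 0.0], [-0.294, -0.956, 0.0], [0.0, -0.0, -1.0]]
ft_force: [0.4, -0.1, -1.5]
gripper_width: 0.148
grip_force: 78.4
plate 1301 158.36 170.44 xmid 564.92 ang 72.86
plate 1278 140.62 152.63 xmid 565.05 ang 73.09
blade z 68.7 31 152.59 158.36 mid 155.47 xmax 579.3
blade z 74.7 1636 140.68 170.36 mid 155.52 xmax 579.8
blade z 80.7 25 148.34 161.44 mid 154.89 xmax 574.7
blade z 86.7 26 152.81 157.62 mid 155.22 xmax 569.3
blade z 96.7 39 152.33 158.65 mid 155.49 xmax 569.2
blade z 106.7 58 151.42 159.11 mid 155.27 xmax 569.3
blade z 116.7 74 150.66 159.95 mid 155.31 xmax 569.6
t 17.5 at [579.8 -15.2 140.4] yaw -107.08 f [0.1 0.9 0.5] turn [-0.    -0.    -0.001]
{'tx': -0.023, 'ty': -0.055, 'tz': -0.962, 'wx': -0.0, 'wy': -0.0, 'wz': -0.001}
```

```bash
python3 -m handwheel '[{"tx":0,"ty":0,"tz":0.3,"wx":0,"wy":0,"wz":0,"claw":0},{"tx":0,"ty":0,"tz":0.3,"wx":0,"wy":0,"wz":0,"claw":0},{"tx":0,"ty":0,"tz":0.2,"wx":0,"wy":0,"wz":0,"claw":0},{"tx":0,"ty":0,"tz":0,"wx":0,"wy":0,"wz":0,"claw":0}]'; python3 -m handwheel '[{"tx":0,"ty":0,"tz":0.2,"wx":0,"wy":0,"wz":0,"claw":0},{"tx":0,"ty":0,"tz":0.2,"wx":0,"wy":0,"wz":0,"claw":0}]'; python3 -m handwheel '[{"tx":0,"ty":0,"tz":0,"wx":0,"wy":0,"wz":0,"claw":0},{"tx":0,"ty":0,"tz":0,"wx":0,"wy":0,"wz":0,"claw":0},{"tx":0,"ty":0,"tz":0,"wx":0,"wy":0,"wz":0,"claw":0}]'
```

```text
t: 18.0
position: [579.5, -15.2, 132.0]
tool_rot: [[0.956, -0.294, -0.0], [-0.294, -0.956, 0.0], [-0.0, 0.0, -1.0]]
ft_force: [-1.0, -0.1, -1.0]
gripper_width: 0.153
grip_force: 78.4
t: 18.25
position: [579.7, -15.2, 128.2]
tool_rot: [[0.956, -0.294, 0.0], [-0.294, -0.956, 0.0], [0.0, -0.0, -1.0]]
ft_force: [0.2, 0.0, -0.8]
gripper_width: 0.156
grip_force: 78.4
t: 18.62
position: [579.7, -15.2, 128.4]
tool_rot: [[0.956, -0.294, 0.0], [-0.294, -0.956, -0.0], [0.0, -0.0, -1.0]]
ft_force: [-0.2, -0.0, -1.0]
gripper_width: 0.154
grip_force: 78.4
```

```bash
python3 -m handwheel '[{"tx":0,"ty":0,"tz":0.1,"wx":0,"wy":0,"wz":0,"claw":0},{"tx":0,"ty":0,"tz":0.1,"wx":0,"wy":0,"wz":0,"claw":0}]'; python3 -m handwheel '[{"tx":0,"ty":0,"tz":0.1,"wx":0,"wy":0,"wz":0,"claw":0},{"tx":0,"ty":0,"tz":0.1,"wx":0,"wy":0,"wz":0,"claw":0}]'; python3 -m handwheel '[{"tx":0,"ty":0,"tz":0.1,"wx":0,"wy":0,"wz":0,"claw":0},{"tx":0,"ty":0,"tz":0.1,"wx":0,"wy":0,"wz":0,"claw":0}]';python3 -m handwheel '[{"tx":0,"ty":0,"tz":0,"wx":0,"wy":0,"wz":0,"claw":0},{"tx":0,"ty":0,"tz":0,"wx":0,"wy":0,"wz":0,"claw":0},{"tx":0,"ty":0,"tz":0,"wx":0,"wy":0,"wz":0,"claw":0}]'
```

```text
t: 18.88
position: [579.7, -15.2, 126.2]
tool_rot: [[0.956, -0.294, 0.0], [-0.294, -0.956, 0.0], [0.0, -0.0, -1.0]]
ft_force: [-0.0, 0.2, -0.8]
gripper_width: 0.155
grip_force: 78.4
t: 19.12
position: [579.7, -15.2, 124.2]
tool_rot: [[0.956, -0.294, -0.0], [-0.294, -0.956, 0.0], [-0.0, -0.0, -1.0]]
ft_force: [0.3, -0.5, -0.6]
gripper_width: 0.153
grip_force: 78.4
t: 19.38
position: [579.7, -15.2, 122.2]
tool_rot: [[0.956, -0.294, 0.0], [-0.294, -0.956, -0.0], [0.0, -0.0, -1.0]]
ft_force: [-0.3, 0.4, -0.1]
gripper_width: 0.154
grip_force: 78.4
t: 19.75
position: [579.6, -15.2, 122.3]
tool_rot: [[0.956, -0.294, -0.0], [-0.294, -0.956, -0.0], [-0.0, 0.0, -1.0]]
ft_force: [-0.1, 0.1, -0.7]
gripper_width: 0.151
grip_force: 78.4
```

```bash
Z='{"tx":0}'; python3 -m handwheel '[{"tx":0,"ty":0,"tz":0.1,"wx":0,"wy":0,"wz":0,"claw":0},{"tx":0,"ty":0,"tz":0.1,"wx":0,"wy":0,"wz":0,"claw":0}]'|egrep 'pos|ft'; python3 -m handwheel '[{"tx":0,"ty":0,"tz":0.1,"wx":0,"wy":0,"wz":0,"claw":0},{"tx":0,"ty":0,"tz":0.1,"wx":0,"wy":0,"wz":0,"claw":0}]'|egrep 'pos|ft';python3 -m handwheel '[{"tx":0,"ty":0,"tz":0,"wx":0,"wy":0,"wz":0,"claw":0},{"tx":0,"ty":0,"tz":0,"wx":0,"wy":0,"wz":0,"claw":0},{"tx":0,"ty":0,"tz":0,"wx":0,"wy":0,"wz":0,"claw":0}]'|egrep 'pos|ft'
```

```text
position: [579.7, -15.3, 120.3]
ft_force: [-0.4, -0.3, 1.0]
position: [579.7, -15.3, 118.3]
ft_force: [-0.2, -1.3, 2.1]
position: [579.6, -15.3, 118.2]
ft_force: [-0.5, -2.2, 0.1]
```

```bash
python3 -m handwheel '[{"tx":0,"ty":0,"tz":0.1,"wx":0,"wy":0,"wz":0,"claw":0},{"tx":0,"ty":0,"tz":0.1,"wx":0,"wy":0,"wz":0,"claw":0}]'|egrep 'pos|ft'; python3 -m handwheel '[{"tx":0,"ty":0,"tz":0.1,"wx":0,"wy":0,"wz":0,"claw":0}]'|egrep 'pos|ft';python3 -m handwheel '[{"tx":0,"ty":0,"tz":0,"wx":0,"wy":0,"wz":0,"claw":0},{"tx":0,"ty":0,"tz":0,"wx":0,"wy":0,"wz":0,"claw":0},{"tx":0,"ty":0,"tz":0,"wx":0,"wy":0,"wz":0,"claw":0},{"tx":0,"ty":0,"tz":0,"wx":0,"wy":0,"wz":0,"claw":0}]'|egrep 'pos|ft'
```

```text
position: [579.7, -15.4, 116.4]
ft_force: [-1.3, -3.6, 3.5]
position: [579.7, -15.4, 115.4]
ft_force: [-0.8, -4.8, 5.7]
position: [579.7, -15.4, 115.3]
ft_force: [-1.3, -5.5, 3.2]
```

```bash
python3 -m handwheel '[{"tx":0,"ty":0.02,"tz":0.1,"wx":0,"wy":0,"wz":0,"claw":0},{"tx":0,"ty":0.02,"tz":0.1,"wx":0,"wy":0,"wz":0,"claw":0}]'|egrep 'pos|ft';python3 -m handwheel '[{"tx":0,"ty":0,"tz":0,"wx":0,"wy":0,"wz":0,"claw":0},{"tx":0,"ty":0,"tz":0,"wx":0,"wy":0,"wz":0,"claw":0},{"tx":0,"ty":0,"tz":0,"wx":0,"wy":0,"wz":0,"claw":0},{"tx":0,"ty":0,"tz":0,"wx":0,"wy":0,"wz":0,"claw":0}]'|egrep 'pos|ft'
```

```text
position: [579.7, -15.6, 113.4]
ft_force: [-1.3, -4.5, 5.2]
position: [579.6, -15.6, 113.3]
ft_force: [-0.4, -4.0, 3.5]
```

```bash
python3 -m handwheel '[{"tx":0,"ty":0.02,"tz":0.1,"wx":0,"wy":0,"wz":0,"claw":0},{"tx":0,"ty":0.01,"tz":0.1,"wx":0,"wy":0,"wz":0,"claw":0}]'|egrep 'pos|ft';python3 -m handwheel '[{"tx":0,"ty":0,"tz":0,"wx":0,"wy":0,"wz":0,"claw":0},{"tx":0,"ty":0,"tz":0,"wx":0,"wy":0,"wz":0,"claw":0},{"tx":0,"ty":0,"tz":0,"wx":0,"wy":0,"wz":0,"claw":0},{"tx":0,"ty":0,"tz":0,"wx":0,"wy":0,"wz":0,"claw":0}]'|egrep 'pos|ft'
```

```text
position: [579.5, -15.7, 111.4]
ft_force: [-1.7, -3.6, 6.7]
position: [579.6, -15.7, 111.4]
ft_force: [-1.3, -1.8, 4.7]
```

```bash
python3 -m handwheel '[{"tx":0,"ty":0.01,"tz":0.1,"wx":0,"wy":0,"wz":0,"claw":0}]'|egrep 'pos|ft';python3 -m handwheel '[{"tx":0,"ty":0,"tz":0,"wx":0,"wy":0,"wz":0,"claw":0},{"tx":0,"ty":0,"tz":0,"wx":0,"wy":0,"wz":0,"claw":0},{"tx":0,"ty":0,"tz":0,"wx":0,"wy":0,"wz":0,"claw":0},{"tx":0,"ty":0,"tz":0,"wx":0,"wy":0,"wz":0,"claw":0},{"tx":0,"ty":0,"tz":0,"wx":0,"wy":0,"wz":0,"claw":0},{"tx":0,"ty":0,"tz":0,"wx":0,"wy":0,"wz":0,"claw":0}]'|egrep 'pos|ft'; python3 -m handwheel '[{"tx":0,"ty":0,"tz":0,"wx":0,"wy":0,"wz":0,"claw":0}]'|egrep 'pos|ft'
```

```text
position: [579.6, -15.8, 110.6]
ft_force: [-0.7, -2.7, 9.5]
position: [579.6, -15.8, 110.5]
ft_force: [-0.6, -2.9, 7.3]
position: [579.6, -15.8, 110.5]
ft_force: [-1.3, -3.5, 6.0]
```

```bash
python3 -m handwheel '[{"tx":0,"ty":0.01,"tz":0.07,"wx":0,"wy":0,"wz":0,"claw":0}]'|egrep 'pos|ft'; for i in 1 2 3 4; do python3 -m handwheel '[{"tx":0,"ty":0,"tz":0,"wx":0,"wy":0,"wz":0,"claw":0},{"tx":0,"ty":0,"tz":0,"wx":0,"wy":0,"wz":0,"claw":0}]'|egrep 'pos|ft'; done
```

```text
position: [579.7, -15.9, 110.1]
ft_force: [-2.2, -2.5, 10.6]
position: [579.7, -15.9, 110.0]
ft_force: [-1.5, -3.0, 7.8]
position: [579.7, -15.8, 110.0]
ft_force: [-1.2, -2.1, 8.5]
position: [579.7, -15.9, 110.0]
ft_force: [-0.9, -2.9, 8.1]
position: [579.7, -15.8, 110.0]
ft_force: [-1.7, -2.7, 8.4]
```

The push now stays at about 8 N. One last check of the pin and blade before handing in.

```bash
python3 gap.py pics/g5.png; python3 - <<'E'
from h import *
P=cloud(load('wrist'));q=P[(np.hypot(P[...,0]-561.2,P[...,1]+74.3)<9)]
for a,b in((28.5,33),(60,75)):
    s=q[(q[:,2]>a)&(q[:,2]<b)];print(a,len(s),np.median(s[:,2]) if len(s) else '')
E
```

```text
plate 2848 138.85 170.44 xmid 572.12 ang 73.0
blade z 38.3 17 153.22 158.34 mid 155.78 xmax 579.5
blade z 44.3 47 150.78 158.39 mid 154.59 xmax 579.4
blade z 50.3 46 150.79 156.41 mid 153.6 xmax 576.1
blade z 56.3 27 152.15 156.97 mid 154.56 xmax 569.3
blade z 66.3 41 151.7 158.01 mid 154.85 xmax 569.5
blade z 76.3 1605 138.85 170.41 mid 154.63 xmax 579.7
blade z 86.3 76 150.02 159.32 mid 154.67 xmax 569.4
t 25.18 at [579.7 -15.9 110. ] yaw -107.09 f [-1.7 -3.2  8.6] turn [-0.    -0.001 -0.002]
{'tx': -0.032, 'ty': -0.122, 'tz': -3.996, 'wx': -0.0, 'wy': -0.001, 'wz': -0.002}
28.5 157 30.95425859497294
60 537 68.67885970253715
```

View pics/g5.png

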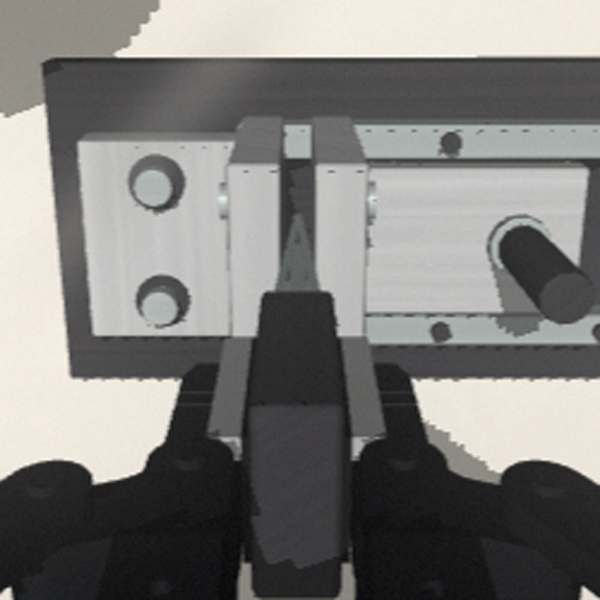

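The blade fills the gap at about (297,270). The pin collar is seated at about (520,245), with its top at 68.7 mm, and the sliding plate has taken up about 1.8 mm of play.

```bash
python3 -c "
from bench import robot
print(robot.close_job())"
```

```text
the job is handed in; nothing more can be done
None
```

I handed the job in with the pin seated on the foot and released, and the blade still held about 42 mm down the gap under a lasting push of about 8 N; the arm stayed clear of the jar, dropper and beaker, and it took about 25 s of the 72 s.

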